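# Set the filling station to the open beaker

## Task

The filling station on the bench has four spouts and one selector lever in a gate of three parallel slots joined by a cross passage; each corner slot opens the spout at that same corner. Push the lever out of its middle (closed) slot and through the gate into the corner slot of the spout that stands over the open beaker, fully home to the slot's end, and leave it there without having pushed it into any other corner slot. Only push the knob, gently, with the fingertips or the outside of the fingers, never grip it, and leave the beaker and the lidded jars standing where they are.

Things in the scene. Friction and masses are not known exactly. Their poses are not given: they have to be found in the camera images.
- station: fixed filling station: grey housing 150 (x) x 144 (y) mm, 130 mm high, on a foot plate 200 x 370 mm, 8 mm thick. Origin on the bench under its centre; x runs along the slots (to the far end), y across them (left), z up. Four spouts leave its left and right sides at x = +-52 mm and end over a vessel at y = +-130 mm; pipe tops 124 mm up. The corner slot with the same x, y signs belongs to each spout
- gate (a point): centre of the gate in the plate on top of the station, 130 mm above the bench. Three slots along the station's x, centre lines at y = -34, 0, +34 mm, from x = -44 to +44 mm, joined at x = 0 by a cross passage along y. All passages are 20 mm wide; the teeth between the slots have round noses. The middle slot is the closed position; the outer slots' ends are the four corner slots
- knob: upright black plastic knob at the lever's upper end, 28 mm in diameter, 55 mm long; origin at the centre of its lower end, z along the lever. The lever is a 12 mm steel bar pivoted under the gate's centre, 40 mm above the bench; the knob lies 110 to 165 mm from the pivot, so with the lever upright it spans 150 to 205 mm above the bench, 20 mm clear of the plate
- knob_center (a point): middle of the knob, on the lever's axis, 137.5 mm from the pivot. With a = joint cross and b = joint slot, a point L from the pivot lies in the station's frame at x = L sin b, y = L cos b sin a, z = 40 mm + L cos b cos a
- cross (a joint): lean of the lever across the slots, rad: 0 in the middle slot, positive to the station's +y; the outer slots' centre lines lie at +-0.36, the softly yielding stops at +-0.372. No spring: it stays where it is left, held by friction of about 1.5 to 2 N at the knob. The lever starts at 0
- slot (a joint): lean of the lever along the slots, rad: 0 in the cross passage, positive to the station's +x; the slots' ends are softly yielding stops at +-0.345. The lever can cross only while this is within about +-0.05, and move along only at one of the three slots. No spring, same friction. Starts anywhere along the middle slot
- beaker: the open beaker, clear plastic, 70 mm in diameter, 90 mm tall, no lid; origin at the centre of its underside. It stands on the foot plate under one of the four spouts
- jar_a: lidded glass jar 70 mm in diameter, 98 mm tall with a white screw lid; origin at the centre of its underside. Stands under one of the four spouts; not to be disturbed
- jar_b: lidded glass jar 64 mm in diameter, 90 mm tall with a white screw lid; origin at the centre of its underside. Stands under one of the four spouts; not to be disturbed
- jar_c: lidded glass jar 70 mm in diameter, 80 mm tall with a white screw lid; origin at the centre of its underside. Stands under one of the four spouts; not to be disturbed
There are look-alikes about, which are no part of the job. What is shaped like the beaker but purple is not meant.

How it is judged (in metres and radians):
At the end, for the whole second after the job is handed in: The lever rests in the corner slot at the beaker's corner of the station: cross beyond 0.30 rad and slot beyond 0.29 rad (of 0.345) towards that corner; the beaker and the jars are upright and within 20 mm of where they started (((x of beaker in the frame of station below 0 m and y of beaker in the frame of station below 0 m and value of joint cross below -0.3 rad and value of joint slot below -0.29 rad) or (x of beaker in the frame of station below 0 m and y of beaker in the frame of station above 0 m and value of joint cross above 0.3 rad and value of joint slot below -0.29 rad) or (x of beaker in the frame of station above 0 m and y of beaker in the frame of station below 0 m and value of joint cross below -0.3 rad and value of joint slot above 0.29 rad) or (x of beaker in the frame of station above 0 m and y of beaker in the frame of station above 0 m and value of joint cross above 0.3 rad and value of joint slot above 0.29 rad)) and velocity of joint slot between -0.05 and 0.05 rad/s and distance of each of beaker, jar_a, jar_b, jar_c from where it was at the start of the episode below 0.02 m and angle between each of beaker, jar_a, jar_b, jar_c's own z axis and vertical below 0.15 rad); the robot touches nothing.
It fails at once if the lever was pushed into the corner slot of another vessel (slot beyond 0.2 rad) ((value of joint each of cross, slot below -0.2 rad and not (x of beaker in the frame of station below 0 m and y of beaker in the frame of station below 0 m)) or (value of joint cross above 0.2 rad and value of joint slot below -0.2 rad and not (x of beaker in the frame of station below 0 m and y of beaker in the frame of station above 0 m)) or (value of joint cross below -0.2 rad and value of joint slot above 0.2 rad and not (x of beaker in the frame of station above 0 m and y of beaker in the frame of station below 0 m)) or (value of joint each of cross, slot above 0.2 rad and not (x of beaker in the frame of station above 0 m and y of beaker in the frame of station above 0 m))).
It fails at once if the knob was gripped or forced (more than 30 N on it from the fingers) (contact force between the fingers and knob above 30 N).
It fails at once if the beaker or a jar was shifted or lifted by more than 20 mm, or tipped (distance of any of beaker, jar_a, jar_b, jar_c from where it was at the start of the episode above 0.02 m or angle between any of beaker, jar_a, jar_b, jar_c's own z axis and vertical above 0.3 rad).
It also fails if it takes over 51 s, if anything falls off the work surface, if the arm or the gripper's body presses on something with over 40 N, if the wrist force passes 120 N, or if a joint passes its speed limit or range.

## Robot

A 6-joint arm with a two-finger parallel gripper is mounted at the origin on the work surface. World frame = base frame: x ahead of the robot, y to its left, z up, the work surface at z = 0. Lengths are in mm, angles in degrees, forces in N, time in s.
With the tool pointing down it reaches from about 325 to 925 mm from the base axis. Payload 3.1 kg.
Tool frame: the origin (TCP) lies on the centre line of the jaws, within the pads' length; the fingertips stand 11 mm ahead of it and the grasp point (between the pads) lies 8 mm behind it; x points along the fingers, y is the direction in which the jaws open and shut, and the axes are right-handed (so a half turn about x gives the same grasp; the last joint's range is limited). The gripper opens to 85 mm and grips with 20 to 120 N. Pads are 22 mm wide; open, the fingers measure 114 mm over their backs; the gripper's body (76 mm by 85 mm) begins 54 mm behind the grasp point. The pads swing forward as they close: fully open they stand 13 mm farther back than shut.
Start: joints at [-74.038, 12.427, 92.441, -0, 75.132, -6.429], TCP at [238.102, -577.881, 242.3] pointing down, gripper open.
Joint ranges: [-157.48, 157.48], [-44.54, 120.13], [17.64, 146.25], [-64.5, 244.5], [7.68, 150.69], [-147.95, 147.95]. Speed limits (degrees/s): [159.86, 159.86, 180, 180, 180, 180].

## Interface

Orientations are given as [roll, pitch, yaw] about the fixed x, y, z axes, in that order (R = Rz(yaw) Ry(pitch) Rx(roll)).
In Python, from rig import * gives the robot as it stands. The module is installed in compiled form; this text tells all that it offers.
- The arm moves only by the tool send_rows, never from a script. Its argument "moves" is one flat list of numbers, 7 for each row, row after row: the closure in counts, from 0 (fully open) to 255 (shut), then the shift along the tool's x, y, z in m, then the turn, a rotation vector about the tool's x, y, z in rad. In form: [claw, dx, dy, dz, ax, ay, az, claw, dx, dy, dz, ax, ay, az, ...]. A call has 1 to 20 rows; each row shifts and turns the commanded pose from where the row before left it, along the tool's axes as they then stand; what a row does not reach is not made up. A row lasts 1/10 s, in which the tool goes at most 50 mm and 8.59 degrees, less where a joint would pass 70% of its speed; a pose out of reach is approached as far as the arm can. A call is refused whole if a number of a shift passes 0.05 or a number of a turn 0.15, either way. A call with a gripper value outside its range is refused whole. The fingers move at their own pace and stop on an object; "force" is the grip in N (left out, the last holds). Time passes only in rows, so rows that do not move let the fingers close. It gives the time, the measured TCP pose, the force and the opening at its end, in the units of the state.
- sense(): the state, without advancing time (a new reading comes with each control period).
- grab_frame(name): name is "side" or "top" or "wrist"; returns a dict with "color" (420x560x3 uint8, red, green, blue), "depth" (420x560 float32, mm along the optical axis (not along the pixel's ray), 0 where there is no reading), "fov_y" (degrees; the focal length in pixels is half the picture's height over the tangent of half this angle, whatever the lens; pixels are square), "cx", "cy" (the principal point, pixels), "T" (4x4, takes a point from camera to world coordinates); the wrist camera has in their place "tool_from_camera" (4x4, takes a point from camera to tool coordinates, whose origin is the TCP and whose axes are the tool frame's). Camera axes: x right, y down, z forward; pixel columns grow to the right and rows downward; lengths in mm; the calibration is good to about 2 mm. The wrist camera is an equidistant fisheye: a pixel r from the principal point sees the ray r / f radians off the axis. A picture is of the moment at which its call begins: read the wrist's pose just before it.
- hand_in(): hands the job in, once; it reports no verdict.
The state is a dict: "clock": time; "joint_positions": joint angles; "dq": joint speeds; "effort": joint torques, N m; "ee_pos": TCP position; "ee_rot": TCP orientation; "wrist_force": force on the tool from outside, world axes, zero at the start; "wrist_torque": the same for the moment, N m; "gripper_width": finger opening in mm.
Only numpy, scipy, OpenCV 4.12 (cv2) and the standard library are available. Lean on these libraries where they do the work, as an engineer would, in place of code of your own. Each camera call takes 0.05 s, during which the arm holds its last target.

## Working session

There is one attempt and no reset: what is moved stays moved. The work goes in short steps, Python scripts to look and compute and a tool call to move; the robot and the scene stay as the last step left them, time stands still between calls to the robot, and variables do not carry over. Pictures are saved under pics/ and viewed, and the job is handed in when it is done.

Besides the shell and the picture viewer there is one more tool, called after "Call:" in YAML: its name, and indented under it one key for each argument. send_rows: Moves the arm, as the interface text tells. Its arguments: {"type":"object","properties":{"moves":{"type":"array","items":{"type":"number"}},"force":{"type":"number"}},"required":["moves"]}

```bash
mkdir -p pics; python3 - <<'E'
from rig import *
import cv2,numpy as np
s=sense();print(s)
for n in("side","top"):
    f=grab_frame(n);cv2.imwrite(f"pics/{n}0.png",f["color"][:,:,::-1]);np.savez(f"{n}0.npz",**f)
    print(n,f["fov_y"],f["cx"],f["cy"],f["T"].round(3).tolist())
E
```

```text
{'clock': 0.0, 'joint_positions': array([-7.40367045e+01,  1.24761917e+01,  9.25299045e+01, -2.64229101e-04,
        7.51307347e+01, -6.42832404e+00]), 'dq': array([-0.04990046,  0.0778774 , -0.07133408, -0.03520011, -0.02626032,
       -0.04568506]), 'effort': array([-1.05070048e-03, -3.96854103e+01, -3.03850937e+01, -1.25830866e-04,
        9.88832151e-03,  2.18981526e-06]), 'ee_pos': array([ 237.88703895, -577.10020821,  240.96135938]), 'ee_rot': array([-96.32145536,  89.86316887, 106.07023225]), 'wrist_force': array([-0.5417344 , -0.55862477,  0.28642249]), 'wrist_torque': array([-0.02216557,  0.03964806,  0.02450065]), 'gripper_width': 85.61632265293908}
side 46.00216904690608 279.34682041268684 201.14439695224345 [[0.917, -0.275, 0.289, 395.751], [-0.399, -0.654, 0.643, -463.293], [0.012, -0.705, -0.709, 693.587], [0.0, 0.0, 0.0, 1.0]]
top 49.933754199553015 285.3078446121294 210.00987700637873 [[0.004, -1.0, 0.03, 576.427], [-1.0, -0.004, -0.007, 26.292], [0.007, -0.03, -1.0, 870.286], [0.0, 0.0, 0.0, 1.0]]
```

View pics/side0.png

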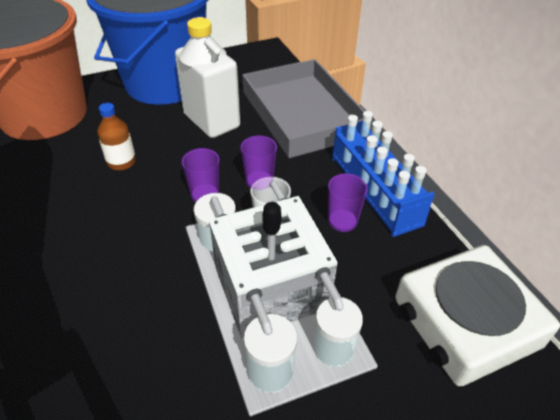

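View pics/top0.png

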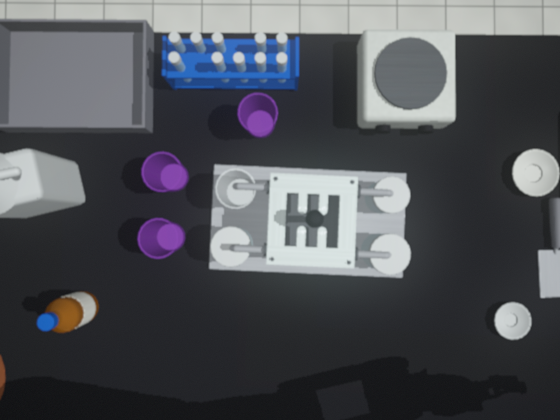

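The top view shows the open beaker at (236,188), which is the far-left corner. Lidded jars stand at (230,246), (392,195) and (390,254). The knob is near (313,218). Next I measure the station pose and the lever.

```bash
cat > h.py <<'E'
import numpy as np,cv2
def load(n):
    f=dict(np.load(n)); return f
def pts(f):
    d=f["depth"];h,w=d.shape;fl=h/2/np.tan(np.radians(f["fov_y"]/2))
    v,u=np.mgrid[:h,:w]
    P=np.stack([(u-f["cx"])/fl*d,(v-f["cy"])/fl*d,d],-1)
    T=f["T"];return P@T[:3,:3].T+T[:3,3]
E
python3 - <<'E'
from h import *
for n in("top0.npz","side0.npz"):
    f=load(n);P=pts(f);d=f["depth"];ok=d>0;c=f["color"].astype(int)
    print(n)
    X,Y,Z=P[...,0],P[...,1],P[...,2]
    reg=ok&(abs(X-560)<160)&(abs(Y+20)<200)
    m=reg&(abs(Z-130)<5)&(c.min(-1)>140)
    k=cv2.connectedComponentsWithStats(m.astype(np.uint8));i=1+k[2][1:,4].argmax();mm=k[1]==i
    q=P[mm];r=cv2.minAreaRect(q[:,:2].astype(np.float32));print("plate",r,np.median(q[:,2]),len(q))
    m=reg&(Z>3)&(Z<13);q=P[m];r=cv2.minAreaRect(q[:,:2].astype(np.float32));print("foot",r,len(q))
    m=reg&(Z>138)&(Z<225)&(c.max(-1)<110);q=P[m];print("knob",len(q))
    for lo in range(140,225,10):
        s=q[(q[:,2]>=lo)&(q[:,2]<lo+10)]
        if len(s)>3:print(lo,len(s),s.mean(0).round(1),s.min(0).round(1),s.max(0).round(1))
E
```

```text
top0.npz
plate ((581.9434814453125, -22.730064392089844), (146.78567504882812, 150.3338623046875), 87.5759506225586) 130.08703034710436 5815
foot ((559.8656616210938, -19.8961181640625), (318.18341064453125, 398.6990051269531), 0.34449303150177) 7010
knob 255
180 9 [586.  -13.7 187.4] [571.7 -20.5 184.3] [597.4  -9.9 189.9]
190 70 [583.6 -19.9 197.2] [571.7 -34.9 190.4] [597.2  -9.7 200. ]
200 174 [584.1 -22.7 203.1] [573.3 -34.5 200. ] [595.6 -12.2 207.3]
side0.npz
plate ((580.4572143554688, -20.160377502441406), (151.97450256347656, 150.68138122558594), 87.52877044677734) 129.62067080842814 5643
foot ((556.951416015625, -19.451553344726562), (380.0267028808594, 319.4812927246094), 86.97798156738281) 6609
knob 532
150 20 [575.5 -30.2 157.1] [569.4 -34.9 151.4] [582.9 -19.8 159.7]
160 74 [576.9 -31.7 164.8] [568.7 -37.2 160. ] [589.2 -21.4 169.9]
170 90 [578.4 -32.1 175.2] [568.7 -36.9 170.1] [594.4 -18.7 180. ]
180 92 [577.9 -32.  185.1] [568.6 -37.6 180. ] [593.  -17.5 189.9]
190 122 [578.9 -31.  195.7] [568.9 -36.5 190. ] [592.7 -16.2 200. ]
200 132 [581.2 -25.1 203.1] [570.7 -34.4 200. ] [591.  -14.2 205.9]
```

```bash
python3 - <<'E'
from rig import *
import numpy as np
from scipy.spatial.transform import Rotation as R
s=sense();M=R.from_euler('xyz',s["ee_rot"],degrees=True).as_matrix();print(M.round(3))
th=np.radians(-2.5);S=np.array([[np.cos(th),-np.sin(th)],[np.sin(th),np.cos(th)]])
C=np.array([581.3,-21.5])
w=C+S@np.array([2,-60]);t=np.array([*w,210])
print(t,"tool shift",M.T@(t-s["ee_pos"]))
# yaw of tool y axis relative to station axes
print("tool y world angle",np.degrees(np.arctan2(M[1,1],M[0,1])))
E
```

```text
[[-0.001  0.381 -0.925]
 [ 0.002 -0.925 -0.381]
 [-1.    -0.002 -0.   ]]
[580.6809332  -81.53013207 210.        ] tool shift [  31.9376922  -327.64172464 -505.72768441]
tool y world angle -67.61096730136951
```

Call:
send_rows:
  moves: [255,0,0,0,0.1085,0,0,255,0,0,0,0.1085,0,0,255,0,0,0,0.1085,0,0,255,0,0,0,0.1085,0,0,255,0.002,-0.032,-0.02,0,0,0,255,0.002,-0.032,-0.02,0,0,0,255,0.002,-0.032,-0.02,0,0,0,255,0.002,-0.032,-0.02,0,0,0,255,0.002,-0.032,-0.02,0,0,0,255,0.002,-0.032,-0.02,0,0,0,255,0.002,-0.032,-0.02,0,0,0,255,0.002,-0.032,-0.02,0,0,0,255,0.002,-0.032,-0.02,0,0,0,255,0.002,-0.032,-0.02,0,0,0,255,0.002,-0.032,-0.02,0,0,0,255,0.002,-0.032,-0.02,0,0,0,255,0.002,-0.032,-0.02,0,0,0,255,0.002,-0.032,-0.02,0,0,0,255,0.002,-0.032,-0.02,0,0,0,255,0.002,-0.032,-0.02,0,0,0]
  force: 20

```text
clock: 2.1
ee_pos: [580.2, -78.7, 209.6]
ee_rot: [-4.5, 89.9, 173.0]
wrist_force: [-0.1, -0.9, 0.4]
gripper_width: 0.2
```

```bash
cat > st.py <<'E'
from rig import *
from h import *
from scipy.spatial.transform import Rotation as R
th=np.radians(-2.5);S=np.array([[np.cos(th),-np.sin(th)],[np.sin(th),np.cos(th)]])
C=np.array([581.3,-21.5])
def state():
    s=sense();M=R.from_euler('xyz',s["ee_rot"],degrees=True).as_matrix()
    print("t",s["clock"],"tcp",s["ee_pos"].round(1),"station",(S.T@(s["ee_pos"][:2]-C)).round(1),"F",s["wrist_force"].round(1),"w",round(s["gripper_width"],1))
    print("yangle",np.degrees(np.arctan2(M[1,1],M[0,1])),"zx",M[2].round(3))
def snap(n,tag):
    f=grab_frame(n);np.savez(f"{n}{tag}.npz",**f);cv2.imwrite(f"pics/{n}{tag}.png",f["color"][:,:,::-1]);return f
E
python3 - <<'E'
from st import *
state();snap("side",1);snap("top",1)
E
```

```text
t 2.1 tcp [580.2 -78.7 209.6] station [  1.4 -57.1] F [-0.1 -0.9  0.4] w 0.2
yangle -92.46649802648321 zx [-1.    -0.     0.001]
```

View pics/side1.png

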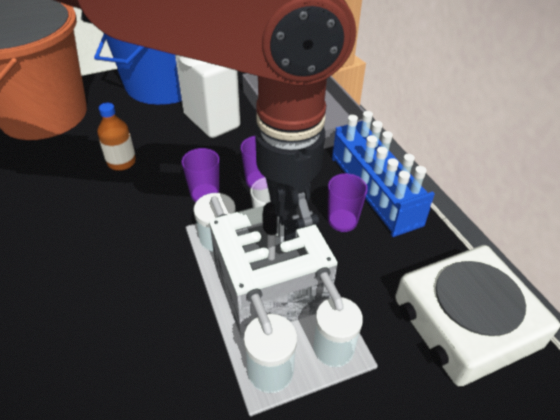

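View pics/top1.png

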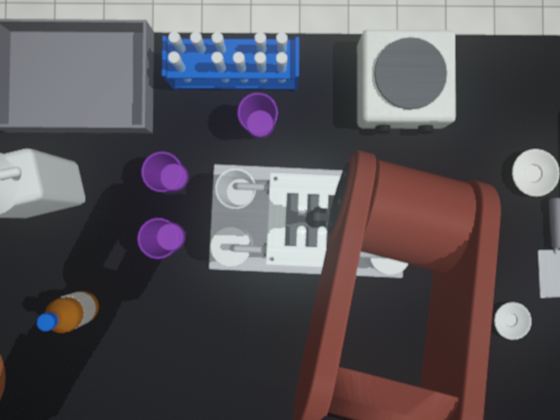

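```bash
python3 - <<'E'
from h import *
f=load("side1.npz");T=f["T"];fl=210/np.tan(np.radians(f["fov_y"]/2))
for p in([580,-79,198],[580,-79,280],[584,-22,205],[584,-22,150]):
    q=T[:3,:3].T@(np.array(p)-T[:3,3]);print(p,f["cx"]+fl*q[0]/q[2],f["cy"]+fl*q[1]/q[2],q[2])
c=f["color"][120:300,190:370,::-1];cv2.imwrite("pics/crop1.png",cv2.resize(cv2.convertScaleAbs(c,alpha=2,beta=30),None,fx=3.3,fy=3.3))
E
```

```text
[580, -79, 198] 286.69704805612224 237.06405971095222 651.8443649450298
[580, -79, 280] 288.2252304372853 192.42318562136586 593.6831629453466
[584, -22, 205] 272.61675646729844 204.058022660054 684.6832216309258
[584, -22, 150] 272.53489121565747 230.4002066826297 723.6937839477865
```

View pics/crop1.png

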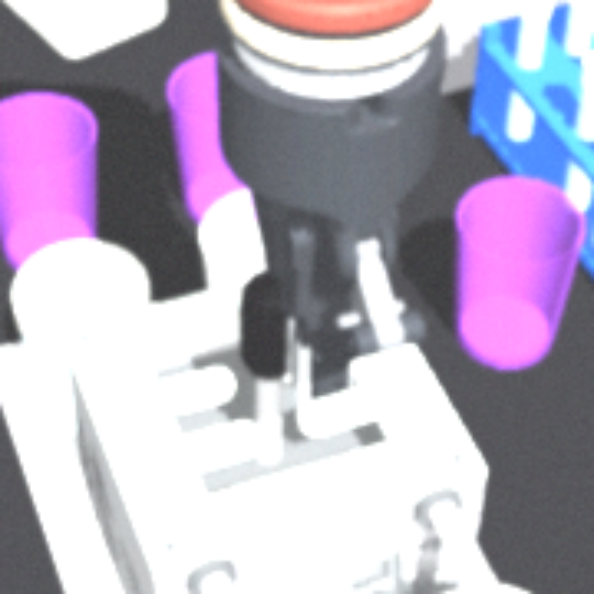

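The crop shows the shut fingertips at about side-image pixel (288,235), to the right of the knob at (272,212). This matches the projection. Next I lower beside the knob and start the sideways push.

Call:
send_rows:
  moves: [255,0.013,0,0,0,0,0,255,0.013,0,0,0,0,0,255,0.013,0,0,0,0,0,255,0,0,0,0,0,0,255,0,-0.007,0,0,0,0,255,0,-0.007,0,0,0,0,255,0,-0.006,0,0,0,0,255,0,-0.004,0,0,0,0,255,0,-0.004,0,0,0,0,255,0,-0.004,0,0,0,0,255,0,0,0,0,0,0,255,0,0,0,0,0,0]

```text
clock: 3.4
ee_pos: [581.7, -48.1, 171.8]
ee_rot: [-179.6, 89.9, -2.0]
wrist_force: [-0.9, -0.2, 2.5]
gripper_width: 0.0
```

```bash
python3 - <<'E'
from st import *
state();f=snap("side",2)
c=f["color"][120:300,190:370,::-1];cv2.imwrite("pics/crop2.png",cv2.resize(cv2.convertScaleAbs(c,alpha=2,beta=30),None,fx=3.3,fy=3.3))
E
```

```text
t 3.4 tcp [581.7 -48.1 171.8] station [  1.5 -26.6] F [-0.9 -0.2  2.5] w 0.0
yangle -92.46712048781362 zx [-1.    -0.    -0.001]
```

View pics/crop2.png

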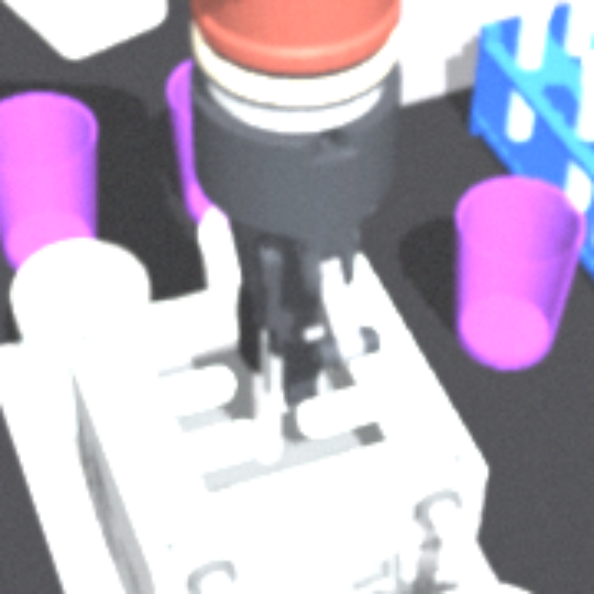

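The shut fingers now stand right beside the knob, in front of it in this view. I push on slowly.

Call:
send_rows:
  moves: [255,0,-0.003,0,0,0,0,255,0,-0.003,0,0,0,0,255,0,-0.003,0,0,0,0,255,0,-0.003,0,0,0,0,255,0,-0.003,0,0,0,0]

```text
clock: 3.95
ee_pos: [582.1, -32.9, 171.4]
ee_rot: [179.1, 90.0, -3.4]
wrist_force: [-0.2, -1.6, 2.7]
gripper_width: -0.7
```

Call:
send_rows:
  moves: [255,0,-0.003,0,0,0,0,255,0,-0.003,0,0,0,0,255,0,-0.003,0,0,0,0,255,0,-0.003,0,0,0,0]

```text
clock: 4.35
ee_pos: [582.2, -21.0, 170.7]
ee_rot: [12.4, 90.0, -170.0]
wrist_force: [1.4, -1.5, -0.5]
gripper_width: 0.0
```

```bash
python3 - <<'E'
from st import *
state();f=snap("side",3)
c=f["color"][120:300,190:370,::-1];cv2.imwrite("pics/crop3.png",cv2.resize(cv2.convertScaleAbs(c,alpha=2,beta=30),None,fx=3.3,fy=3.3))
E
```

```text
t 4.35 tcp [582.2 -21.  170.7] station [0.9 0.5] F [ 1.4 -1.5 -0.5] w 0.0
yangle -92.47204968433897 zx [-1.     0.     0.001]
```

View pics/crop3.png

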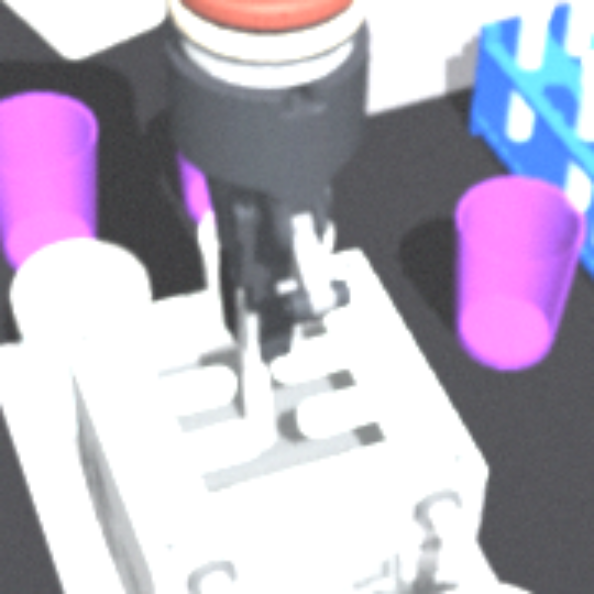

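The lever is leaning into the cross passage under a small force of about 1.5 N.

Call:
send_rows:
  moves: [255,0,-0.003,0,0,0,0,255,0,-0.003,0,0,0,0,255,0,-0.003,0,0,0,0,255,0,-0.002,0,0,0,0]

```text
clock: 4.8
ee_pos: [582.5, -9.9, 171.0]
ee_rot: [-5.2, 89.9, 172.3]
wrist_force: [-0.7, -0.8, -0.4]
gripper_width: -0.1
```

Call:
send_rows:
  moves: [255,0,-0.001,0,0,0,0,255,0,-0.001,0,0,0,0]

```text
clock: 5.0
ee_pos: [582.8, -8.1, 171.2]
ee_rot: [2.7, 90.0, -179.7]
wrist_force: [-0.4, -1.3, -0.2]
gripper_width: 0.0
```

```bash
python3 - <<'E'
from st import *
state();f=snap("side",4);snap("top",4)
c=f["color"][120:300,190:370,::-1];cv2.imwrite("pics/crop4.png",cv2.resize(cv2.convertScaleAbs(c,alpha=2,beta=30),None,fx=3.3,fy=3.3))
E
```

```text
t 5.0 tcp [582.8  -8.1 171.2] station [ 0.9 13.4] F [-0.4 -1.3 -0.2] w 0.0
yangle -92.47024449843865 zx [-1.     0.     0.001]
```

View pics/crop4.png

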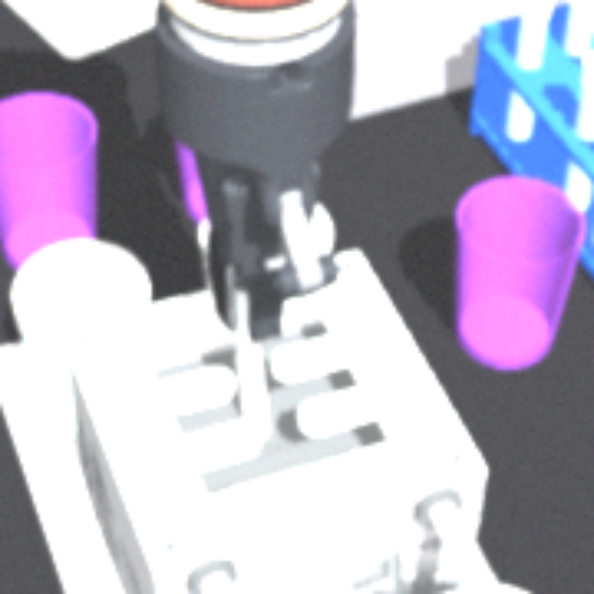

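View pics/top4.png

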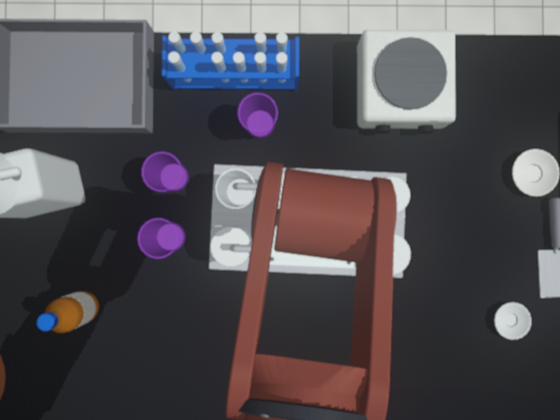

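The lever is close to the outer slot and no stop force has appeared yet. I creep on.

Call:
send_rows:
  moves: [255,0,-0.001,0,0,0,0,255,0,-0.001,0,0,0,0]

```text
clock: 5.3
ee_pos: [583.1, -6.3, 171.3]
ee_rot: [35.7, 90.0, -146.8]
wrist_force: [-0.4, -1.4, -0.5]
gripper_width: 0.2
```

Call:
send_rows:
  moves: [255,0,-0.001,0,0,0,0,255,0,-0.001,0,0,0,0]

```text
clock: 5.5
ee_pos: [583.2, -4.2, 171.3]
ee_rot: [126.4, 90.0, -56.1]
wrist_force: [-0.8, -1.5, -0.2]
gripper_width: -0.0
```

Call:
send_rows:
  moves: [255,0,-0.001,0,0,0,0,255,0,0,0,0,0,0]

```text
clock: 5.7
ee_pos: [583.3, -3.1, 171.4]
ee_rot: [-147.4, 90.0, 30.1]
wrist_force: [-0.6, -2.0, -0.6]
gripper_width: 0.1
```

Call:
send_rows:
  moves: [255,0,-0.001,0,0,0,0,255,0,-0.001,0,0,0,0]

```text
clock: 5.9
ee_pos: [583.4, -1.2, 171.3]
ee_rot: [170.7, 90.0, -11.8]
wrist_force: [0.4, -2.1, -0.7]
gripper_width: 0.0
```

Call:
send_rows:
  moves: [255,0,-0.001,0,0,0,0,255,0,-0.001,0,0,0,0]

```text
clock: 6.1
ee_pos: [583.5, 0.8, 171.3]
ee_rot: [177.9, 90.0, -4.6]
wrist_force: [-0.3, -1.6, 0.1]
gripper_width: -0.1
```

```bash
python3 - <<'E'
from st import *
state();f=snap("side",5)
c=f["color"][150:270,210:330,::-1];cv2.imwrite("pics/crop5.png",cv2.resize(cv2.convertScaleAbs(c,alpha=1.3,beta=30),None,fx=5,fy=5,interpolation=2))
E
```

```text
t 6.1 tcp [583.5   0.8 171.3] station [ 1.2 22.4] F [-0.3 -1.6  0.1] w -0.1
yangle -92.47673774431827 zx [-1.  0. -0.]
```

View pics/crop5.png

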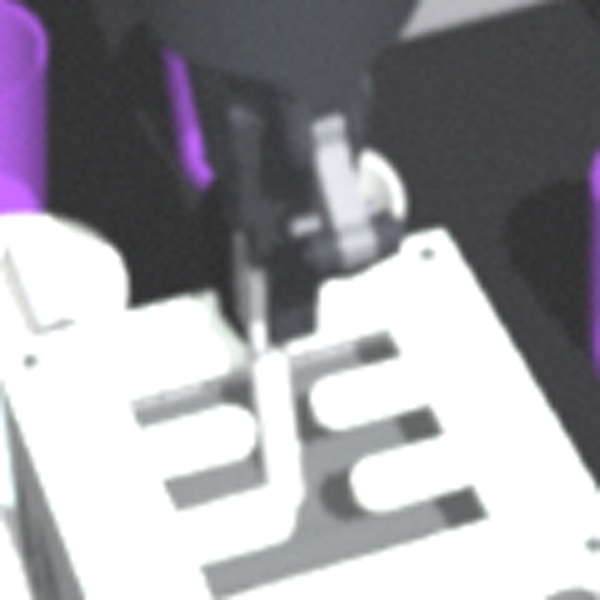

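```bash
python3 - <<'E'
from st import *
f=load("side5.npz");P=pts(f)
for (u,v) in [(260,310),(258,330),(268,360),(270,380),(272,400),(275,420),(280,440),(282,460),(285,480)]:
    px=(210+u//5,150+v//5);p=P[px[1],px[0]];print(px,p.round(0),(S.T@(p[:2]-C)).round(0))
T=f["T"];fl=210/np.tan(np.radians(f["fov_y"]/2))
for a in(.3,.36):
  for L in(60,80,105):
    w=C+S@np.array([0,L*np.sin(a)]);q=T[:3,:3].T@(np.array([*w,40+L*np.cos(a)])-T[:3,3]);u=f["cx"]+fl*q[0]/q[2];v=f["cy"]+fl*q[1]/q[2];print(a,L,"crop",(u-210)*5,(v-150)*5)
E
```

```text
(262, 212) [574.  -7. 178.] [-8. 14.]
(261, 216) [572.  -7. 171.] [-10.  14.]
(263, 222) [581.   8. 140.] [-2. 29.]
(264, 226) [582.   6. 132.] [-1. 28.]
(264, 230) [581.   4. 125.] [-1. 26.]
(265, 234) [581.   1. 118.] [-1. 23.]
(266, 238) [582.   0. 110.] [ 0. 22.]
(266, 242) [580.  -5. 107.] [-2. 16.]
(267, 246) [581.  -7.  99.] [-1. 15.]
0.3 60 crop 283.8751418568751 475.3040433829983
0.3 80 crop 276.93209896004873 421.6561970174459
0.3 105 crop 268.0013778481998 352.6498605650181
0.36 60 crop 280.18143723775125 469.83498757655553
0.36 80 crop 271.98843408329253 414.5670186083232
0.36 105 crop 261.48308763168643 343.70055478035295
```

Depth along the lever bar gives cross ≈ 0.35, almost there. I push the last 1–2 mm until the stop is felt.

Call:
send_rows:
  moves: [255,0,-0.001,0,0,0,0,255,0,0,0,0,0,0]

```text
clock: 6.35
ee_pos: [583.5, 1.9, 171.3]
ee_rot: [-115.6, 90.0, 62.0]
wrist_force: [-0.4, -2.1, 0.0]
gripper_width: 0.0
```

Call:
send_rows:
  moves: [255,0,-0.001,0,0,0,0,255,0,0,0,0,0,0]

```text
clock: 6.55
ee_pos: [583.5, 2.7, 171.4]
ee_rot: [119.4, 90.0, -63.1]
wrist_force: [-0.9, -1.0, -1.1]
gripper_width: -0.1
```

Call:
send_rows:
  moves: [255,0,-0.001,0,0,0,0,255,0,0,0,0,0,0]

```text
clock: 6.75
ee_pos: [583.5, 3.3, 171.3]
ee_rot: [87.9, 89.9, -94.6]
wrist_force: [-0.3, -3.4, -1.2]
gripper_width: -0.2
```

Call:
send_rows:
  moves: [255,0,-0.001,0,0,0,0,255,0,0,0,0,0,0]

```text
clock: 6.95
ee_pos: [583.6, 4.0, 171.2]
ee_rot: [87.0, 89.9, -95.5]
wrist_force: [0.9, -5.6, -2.7]
gripper_width: 0.2
```

```bash
python3 - <<'E'
from st import *
state();f=snap("side",6)
P=pts(f)
Q=(P[...,:2]-C)@S
Z=P[...,2]
for lo in range(60,150,10):
    m=(f["depth"]>0)&(Z>=lo)&(Z<lo+10)&(abs(Q[...,0])<5)&(Q[...,1]>-5)&(Q[...,1]<60)
    m[:,:240]=0;m[:,290:]=0
    if m.sum():
        y=Q[m];print(lo,m.sum(),np.median(y,0).round(1),Z[m].mean().round(1))
E
```

```text
t 6.95 tcp [583.6   4.  171.2] station [ 1.1 25.6] F [ 0.9 -5.6 -2.7] w 0.2
yangle -92.46830738026752 zx [-1.     0.002  0.   ]
80 36 [0.8 5.9] 89.1
90 69 [-0.1 14.9] 92.7
100 37 [-0.6 18.5] 104.7
110 43 [-0.7 23.4] 115.0
120 47 [-1.8 27.9] 125.6
130 41 [-0.8 31.3] 135.0
140 10 [-0.9 33.1] 141.1
```

The stop is felt: force rises to 5.6 N, and the bar line fits about 0.37 rad. Next I back off, go round to the near side of the knob and line up at station y ≈ 45.

Call:
send_rows:
  moves: [255,0,0.01,0,0,0,0,255,0,0.014,0,0,0,0,255,0,0,0.014,0,0,0,255,0,0,0.014,0,0,0,255,0,0,0.014,0,0,0,255,0,0,0,0,0,0,255,0,-0.011,0,0,0,0,255,0,-0.011,0,0,0,0,255,0,-0.011,0,0,0,0,255,0,-0.011,0,0,0,0,255,0,0,0,0,0,0,255,0,0,0,0,0,0]

```text
clock: 8.2
ee_pos: [542.6, 27.1, 171.2]
ee_rot: [76.1, 90.0, -106.3]
wrist_force: [0.4, 0.0, 0.6]
gripper_width: -0.3
```

```bash
python3 - <<'E'
from st import *
state();f=snap("side",7)
c=f["color"][120:300,190:370,::-1];cv2.imwrite("pics/crop7.png",cv2.resize(cv2.convertScaleAbs(c,alpha=2,beta=30),None,fx=3.3,fy=3.3))
E
```

```text
t 8.2 tcp [542.6  27.1 171.2] station [-40.8  46.9] F [0.4 0.  0.6] w -0.3
yangle -92.3929141362618 zx [-1.  0.  0.]
```

View pics/crop7.png

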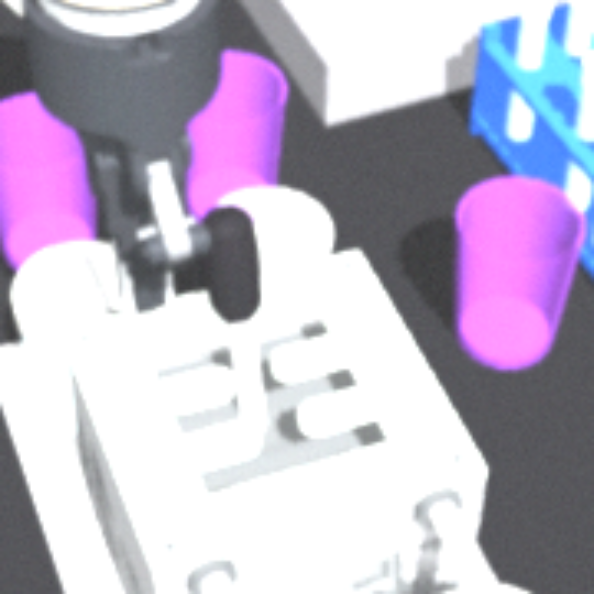

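The knob leans over the left slot (crop 237,262), with the fingers on its near side (crop 150,270). I push along +x.

Call:
send_rows:
  moves: [255,0,0,-0.004,0,0,0,255,0,0,-0.004,0,0,0,255,0,0,-0.003,0,0,0,255,0,0,-0.003,0,0,0,255,0,0,-0.003,0,0,0,255,0,0,-0.003,0,0,0]

```text
clock: 8.85
ee_pos: [562.3, 25.7, 171.2]
ee_rot: [-7.7, 89.9, 169.8]
wrist_force: [-2.6, 0.2, 2.0]
gripper_width: 0.2
```

Call:
send_rows:
  moves: [255,0,0,-0.003,0,0,0,255,0,0,-0.003,0,0,0,255,0,0,-0.003,0,0,0,255,0,0,-0.003,0,0,0]

```text
clock: 9.25
ee_pos: [574.6, 25.2, 171.3]
ee_rot: [-19.0, 90.0, 158.5]
wrist_force: [-2.0, -0.2, 2.1]
gripper_width: -0.2
```

```bash
python3 - <<'E'
from st import *
state();f=snap("side",8)
c=f["color"][120:300,190:370,::-1];cv2.imwrite("pics/crop8.png",cv2.resize(cv2.convertScaleAbs(c,alpha=2,beta=30),None,fx=3.3,fy=3.3))
E
```

```text
t 9.25 tcp [574.6  25.2 171.3] station [-8.7 46.4] F [-2.  -0.2  2.1] w -0.2
yangle -92.47469175813201 zx [-1. -0.  0.]
```

View pics/crop8.png

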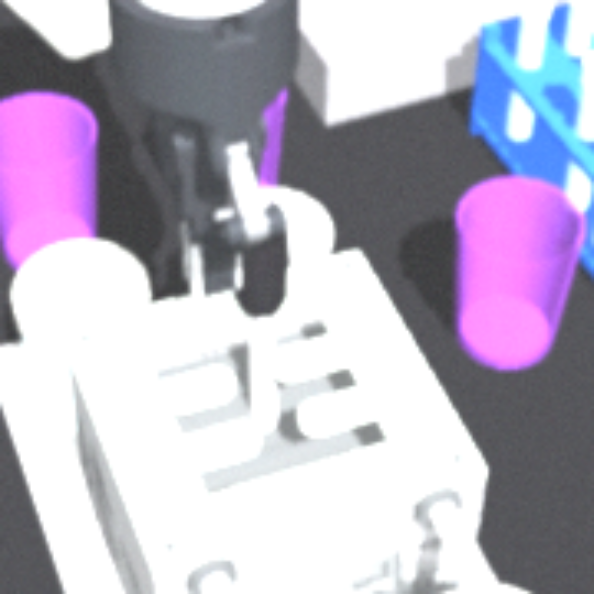

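The lever is moving along the left slot towards the far end at about 2 N, so I continue.

Call:
send_rows:
  moves: [255,0,0,-0.003,0,0,0,255,0,0,-0.003,0,0,0,255,0,0,-0.003,0,0,0,255,0,0,-0.003,0,0,0]

```text
clock: 9.7
ee_pos: [586.4, 24.5, 170.9]
ee_rot: [17.9, 89.9, -164.6]
wrist_force: [-2.3, 0.4, -1.4]
gripper_width: -0.1
```

Call:
send_rows:
  moves: [255,0,0,-0.003,0,0,0,255,0,0,-0.003,0,0,0,255,0,0,-0.002,0,0,0,255,0,0,-0.002,0,0,0]

```text
clock: 10.1
ee_pos: [596.6, 24.2, 171.2]
ee_rot: [4.9, 90.0, -177.6]
wrist_force: [-2.0, 0.0, -0.5]
gripper_width: 0.1
```

Call:
send_rows:
  moves: [255,0,0,-0.001,0,0,0,255,0,0,-0.001,0,0,0]

```text
clock: 10.3
ee_pos: [598.5, 24.1, 171.3]
ee_rot: [140.4, 90.0, -42.1]
wrist_force: [-2.0, -0.9, -0.5]
gripper_width: 0.0
```

Call:
send_rows:
  moves: [255,0,0,-0.001,0,0,0,255,0,0,-0.001,0,0,0]

```text
clock: 10.5
ee_pos: [600.5, 24.0, 171.4]
ee_rot: [-132.8, 90.0, 44.7]
wrist_force: [-1.2, -0.5, -1.0]
gripper_width: 0.0
```

Call:
send_rows:
  moves: [255,0,0,-0.001,0,0,0,255,0,0,-0.001,0,0,0]

```text
clock: 10.7
ee_pos: [602.5, 23.9, 171.3]
ee_rot: [-163.7, 90.0, 13.8]
wrist_force: [-1.6, -0.2, -0.3]
gripper_width: 0.0
```

Station x is now about 19 and the stop should be near.

Call:
send_rows:
  moves: [255,0,0,-0.001,0,0,0,255,0,0,-0.001,0,0,0]

```text
clock: 10.9
ee_pos: [604.5, 23.9, 171.3]
ee_rot: [146.8, 90.0, -35.7]
wrist_force: [-1.6, -0.4, -0.4]
gripper_width: 0.1
```

Call:
send_rows:
  moves: [255,0,0,-0.001,0,0,0,255,0,0,-0.001,0,0,0]

```text
clock: 11.1
ee_pos: [606.5, 23.8, 171.3]
ee_rot: [42.1, 90.0, -140.4]
wrist_force: [-1.6, -0.8, -0.5]
gripper_width: 0.5
```

Call:
send_rows:
  moves: [255,0,0,-0.001,0,0,0,255,0,0,0,0,0,0]

```text
clock: 11.3
ee_pos: [607.1, 23.7, 171.1]
ee_rot: [-2.1, 89.9, 175.4]
wrist_force: [-2.7, -0.8, -0.2]
gripper_width: -0.0
```

```bash
python3 - <<'E'
from st import *
state();f=snap("side",9)
c=f["color"][120:300,190:370,::-1];cv2.imwrite("pics/crop9.png",cv2.resize(cv2.convertScaleAbs(c,alpha=2,beta=30),None,fx=3.3,fy=3.3))
E
```

```text
t 11.3 tcp [607.1  23.7 171.1] station [23.8 46.3] F [-2.7 -0.8 -0.2] w -0.0
yangle -92.47624800395663 zx [-1.    -0.     0.001]
```

View pics/crop9.png

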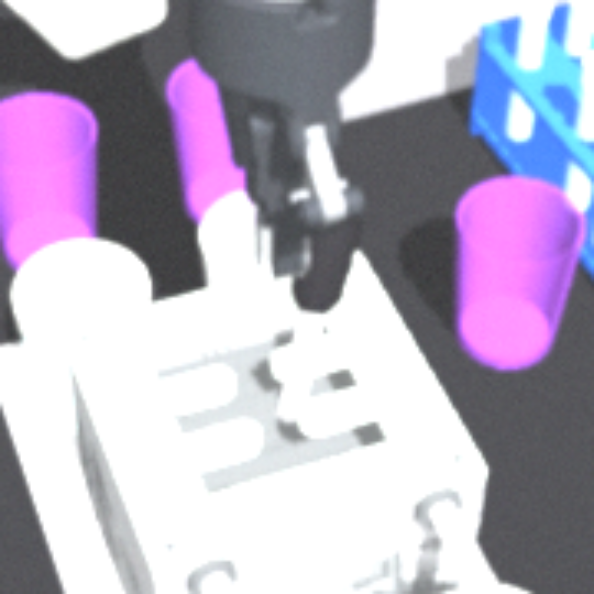

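The lever lies near the far end of the left slot, with the knob at crop (325,270). I push on to feel the stop.

Call:
send_rows:
  moves: [255,0,0,-0.001,0,0,0,255,0,0,0,0,0,0]

```text
clock: 11.55
ee_pos: [607.9, 23.7, 170.9]
ee_rot: [1.9, 89.9, 179.4]
wrist_force: [-3.8, -0.3, -1.3]
gripper_width: -0.1
```

Call:
send_rows:
  moves: [255,0,0,-0.001,0,0,0,255,0,0,0,0,0,0]

```text
clock: 11.75
ee_pos: [608.6, 23.7, 170.8]
ee_rot: [2.6, 89.9, -179.9]
wrist_force: [-4.9, -0.2, -0.9]
gripper_width: -0.3
```

Call:
send_rows:
  moves: [255,0,0,-0.001,0,0,0,255,0,0,0,0,0,0]

```text
clock: 11.95
ee_pos: [609.3, 23.6, 170.6]
ee_rot: [2.5, 89.8, 180.0]
wrist_force: [-4.7, -1.0, -0.3]
gripper_width: 0.1
```

The stop is felt: force rises from 2 N to about 5 N and the motion lags the command. I back off straight, lift and move away to look.

Call:
send_rows:
  moves: [255,0,0,0.005,0,0,0,255,0,0,0.015,0,0,0,255,0,0,0.025,0,0,0,255,-0.03,0,0,0,0,0,255,-0.04,0,0,0,0,0,255,-0.04,0,0,0,0,0,255,0,0.03,0.03,0,0,0,255,0,0.03,0.03,0,0,0,255,0,0.03,0.03,0,0,0,255,0,0.03,0.03,0,0,0,255,0,0.04,0.0,0,0,0,255,0,0.04,0.0,0,0,0,255,0,0.04,0.0,0,0,0,255,0,0.04,0.0,0,0,0,255,0,0.04,0.0,0,0,0,255,0,0.04,0.0,0,0,0,255,0,0,0,0,0,0,255,0,0,0,0,0,0]

```text
clock: 13.75
ee_pos: [430.9, -330.3, 282.3]
ee_rot: [152.6, 89.8, -30.0]
wrist_force: [0.2, -0.1, 0.3]
gripper_width: 0.1
```

```bash
python3 - <<'E'
from st import *
state()
for n in("side","top"):
    f=snap(n,10);P=pts(f);Q=(P[...,:2]-C)@S;Z=P[...,2];c=f["color"]
    m=(f["depth"]>0)&(Z>136)&(Z<215)&(c.max(-1)<110)&(abs(Q[...,0]-45)<50)&(abs(Q[...,1]-40)<50)
    for lo in range(140,200,10):
        k=m&(Z>=lo)&(Z<lo+10)
        if k.sum()>3:print(n,lo,k.sum(),Q[k].mean(0).round(1),Q[k].min(0).round(1),Q[k].max(0).round(1))
b=[.36,.345]
for L in(110,137.5,165):
    print("expect",L,L*np.sin(.345),L*np.cos(.345)*np.sin(.36),40+L*np.cos(.345)*np.cos(.36))
E
```

```text
t 13.75 tcp [ 430.9 -330.3  282.3] station [-136.8 -315.1] F [ 0.2 -0.1  0.3] w 0.1
yangle -92.58061999950642 zx [-1.     0.002 -0.004]
top 140 4 [32.5 35.9] [29.8 28.9] [38.4 41.3]
top 150 44 [36.  36.4] [29.8 27.6] [47.2 51.2]
top 160 52 [39.7 39.1] [33.7 31. ] [52.5 52.8]
top 170 83 [45.7 46. ] [36.3 34.7] [64.8 62.9]
top 180 178 [52.5 51.2] [41.4 39.7] [64.7 62.8]
expect 110 37.20163449725703 36.46682968730644 136.88244796292815
expect 137.5 46.5020431215713 45.583537109133054 161.1030599536602
expect 165 55.802451745885556 54.70024453095966 185.32367194439223
```

View pics/side10.png

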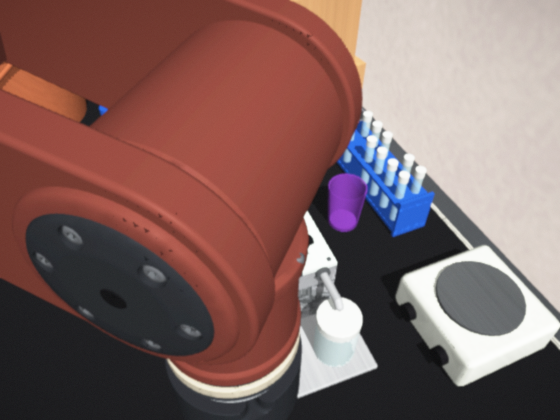

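View pics/top10.png

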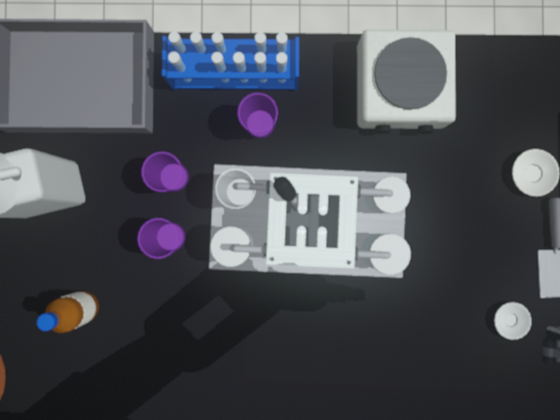

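The top view shows the knob leaning over the far-left corner at (286,190), and the vessels in place. The arm blocks the side view. I move back towards the start pose for a second check.

Call:
send_rows:
  moves: [255,0,0.03,0.02,0,0,0,255,0,0.03,0.02,0,0,0,255,0,0.03,0.02,0,0,0,255,0,0.03,0.02,0,0,0,255,0,0.03,0.02,0,0,0,255,0,0.03,0.02,0,0,0,255,0,0.03,0.02,0,0,0,255,0,0.03,0.02,0,0,0,255,0,0,0,0,0,0,255,0,0,0,0,0,0]

```text
clock: 14.85
ee_pos: [260.5, -561.3, 281.5]
ee_rot: [-176.8, 89.9, 0.8]
wrist_force: [0.1, 0.3, 0.3]
gripper_width: 0.1
```

```bash
python3 - <<'E'
from st import *
state()
f=snap("side",11);snap("top",11);P=pts(f);Q=(P[...,:2]-C)@S;Z=P[...,2];c=f["color"]
m=(f["depth"]>0)&(Z>136)&(Z<215)&(c.max(-1)<110)&(abs(Q[...,0]-45)<50)&(abs(Q[...,1]-40)<50)
print(m.sum(),Q[m].mean(0))
T=f["T"];fl=210/np.tan(np.radians(f["fov_y"]/2))
im=cv2.resize(f["color"][120:300,190:370,::-1],None,fx=3.3,fy=3.3)
for a,b,col in((.36,.345,(0,0,255)),(.30,.29,(0,255,0))):
  pp=[]
  for L in(110,165):
    w=C+S@np.array([L*np.sin(b),L*np.cos(b)*np.sin(a)]);q=T[:3,:3].T@(np.array([*w,40+L*np.cos(b)*np.cos(a)])-T[:3,3])
    pp.append((int((f["cx"]+fl*q[0]/q[2]-190)*3.3),int((f["cy"]+fl*q[1]/q[2]-120)*3.3)))
  cv2.line(im,*pp,col,1);print(a,b,pp)
cv2.imwrite("pics/crop11.png",cv2.convertScaleAbs(im,alpha=1.7,beta=40))
# vessels: frame difference
for n in("top","side"):
    A=load(n+"0.npz")["color"].astype(int);B=load(n+"11.npz")["color"].astype(int)
    d=(abs(A-B).max(-1)>60).astype(np.uint8);k=cv2.connectedComponentsWithStats(d);print(n,[r.tolist() for r in k[2][1:] if r[4]>15])
E
```

```text
t 14.85 tcp [ 260.5 -561.3  281.5] station [-296.9 -553.3] F [0.1 0.3 0.3] w 0.1
yangle -92.46622959832155 zx [-1.    -0.    -0.001]
557 [43.05089838 39.8493151 ]
0.36 0.345 [(313, 308), (338, 198)]
0.3 0.29 [(306, 313), (328, 204)]
top [[272, 176, 24, 25, 368]]
side [[254, 181, 44, 54, 1078], [269, 235, 6, 25, 109], [276, 235, 8, 12, 59]]
```

View pics/crop11.png

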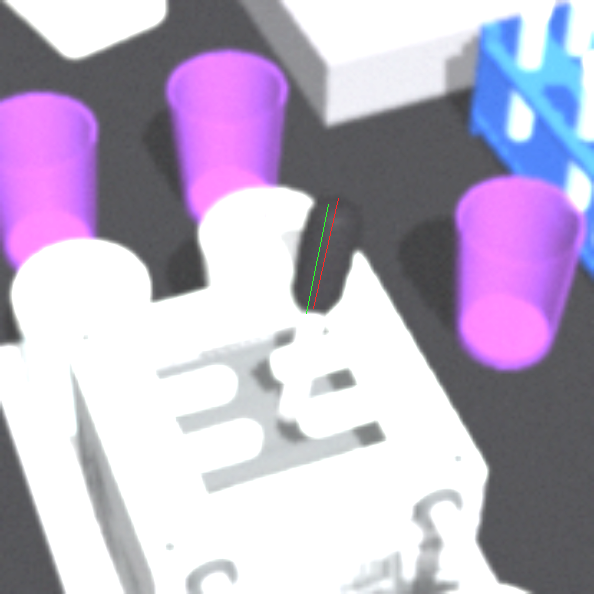

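The knob axis in the side crop (bottom ≈ 318,308, top ≈ 338,198) agrees with the drawn line for fully home, and no vessel has moved. I hand in.

```bash
python3 -c "
from rig import *
print(hand_in())"
```

```text
the job is handed in; nothing more can be done
None
```

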